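# Tuck the drip plate under the splash flap and hold it down

### The arm

A 6-joint arm with a two-finger parallel gripper is mounted at the origin on a cart in front of the work surface, level with it; the furniture and walls round the work are solid. World frame = base frame: x ahead of the robot, y to its left, z up, the work surface at z = 0. Lengths are in m, angles in rad, forces in N, time in s.
With the tool pointing down it reaches from about 0.325 to 0.9 m from the base axis. Payload 6.1 kg.
Tool frame: the origin (TCP) lies midway between the tips of the shut fingers; the grasp point (between the pads) lies 19 mm behind it; z points along the fingers, y is the line along which they close (so a half turn about z gives the same grasp; the last joint's range is limited). The gripper opens to 85 mm and grips with 20 to 120 N. Pads are 22 mm wide; open, the fingers measure 114 mm over their backs; the gripper's body (76 mm by 85 mm) begins 54 mm behind the grasp point. The pads swing forward as they close: fully open they stand 13 mm farther back than shut.
Start: joints at [-1.328, 0.22, 1.526, -0, 1.395, -0.126], TCP at [0.225, -0.583, 0.231] pointing down, gripper open.
Joint ranges: [-2.98, 2.98], [-0.91, 2.08], [0.09, 2.57], [-1.24, 4.39], [0.2, 2.65], [-2.68, 2.68]. Speed limits (rad/s): [2.57, 2.57, 3.01, 3.14, 3.14, 3.14].

### API

Orientations are given as a rotation vector (axis times angle).
In Python, from plant import observe, get_image, hand_in gives the robot as it stands.
- The arm moves only by the shell command python3 -m pendant 'ROWS' [FORCE]. ROWS is JSON, a list of rows, each a list of 7 numbers: the shift along the tool's x, y, z in units of 7.5 cm (1.0 is 7.5 cm), then the turn, a rotation vector about the tool's x, y, z in units of 1.5 rad (1.0 is 1.5 rad), then the closure, from 0 (fully open) to 1 (shut). A call has 1 to 10 rows; each row shifts and turns the commanded pose from where the row before left it, along the tool's axes as they then stand; what a row does not reach is not made up. A row lasts 1/8 s, in which the tool goes at most 62.5 mm and 10.7 degrees, less where a joint would pass 70% of its speed; a pose out of reach is approached as far as the arm can. A call with a number of a shift or a turn outside -1 to 1 is refused whole. A call with a gripper value outside its range is refused whole. The fingers move at their own pace and stop on an object; FORCE is the grip in N (left out, the last holds). Time passes only in rows, so rows that do not move let the fingers close. It gives the time, the measured TCP pose, the force, the opening and the grip force at its end, in the units of the state.
- observe(): the state, without advancing time (a new reading comes with each control period).
- get_image(name): name is "scene" or "top"; returns a dict with "image" (400x640x3 uint8, red, green, blue), "depth" (400x640 float32, m along the optical axis (not along the pixel's ray), 0 where there is no reading), "fx", "fy", "cx", "cy" (pixels), "D" ([k1, k2, p1, p2, k3] as OpenCV has them; the pictures are not rectified), "R" (3x3) and "t" (3): a world point X has camera coordinates R X + t. Camera axes: x right, y down, z forward; pixel columns grow to the right and rows downward; lengths in m; the calibration is good to about 2 mm. A picture is of the moment at which its call begins.
- hand_in(): hands the job in; it is judged then, once.
The state is a dict: "time": time; "joint_pos": joint angles; "qvel": joint speeds; "joint_efforts": joint torques, N m; "tcp_pos": TCP position; "orientation": TCP orientation; "ft_force": force on the tool from outside, world axes, zero at the start; "torque": the same for the moment, N m; "grip_width": finger opening in m; "grip_force": force on a finger pad.
Only numpy, scipy, OpenCV 4.12 (cv2) and the standard library are available. Lean on these libraries where they do the work, as an engineer would, in place of code of your own. Each camera call takes 0.05 s, during which the arm holds its last target. There are 200 camera calls.

### The job

Pick up the loose steel drip plate by its upright rib, set it on the drain board between the two side guides, and slide its plain front edge in under the splash flap, without lifting the flap, until it is fully home against the stop underneath. Then press the plate flat onto the board, firmly (about 15 N), and finish like that: still gripping the rib and pressing down, so that it can be fastened. Leave the other things on the bench alone.

Things in the scene. Friction and masses are not known exactly. Their poses are not given: they have to be found in the camera images.
- drip_plate: The loose steel drip plate, about 0.25 kg: a flat sheet 110 (x) x 130 (y) x 5 mm, with a 12 mm high upturned kerb on top along its rear (-x) edge, and an upright grip rib standing on it. Origin at the centre of the sheet's underside; +x points to the plain front edge, the one to tuck in; z up.
- plate_grip (a point): Centre of the drip plate's grip rib, half-way up it. The rib is 44 mm long (along the plate's x), 10 mm thick (along y) and stands 40 mm above the sheet's top; this point lies 10 mm behind the sheet's centre (-x), 20 mm above the sheet's top and 25 mm above its underside. Same axes as the plate.
- plate_edge (a point): Middle of the drip plate's plain front edge, at the underside: 55 mm ahead (+x) of the sheet's centre. Same axes as the plate.
- drain_board: The drain board, fixed to the bench: a white plastic base 220 (x) x 180 (y) mm, origin at the centre of its underside, z up; +x points from its open front to the hinge of its flap. Along both sides run white guides 10.5 mm higher than the grey deck, with their inner faces at y = -69 and +69 mm, from x = -103 mm on (so the plate has 4 mm of play on each side). It stands turned by up to 0.25 rad.
- deck: The grey deck on the drain board between the guides, 216 x 138 x 3 mm: the flat surface the plate is pressed onto. Its top is 15 mm above the bench (origin at the centre of its underside, 12 mm above the bench; same axes as the board). Free deck in front of the flap: x = -108 to +15 mm.
- stop (a point): The stop, a low white bar across the deck beneath the flap: this point is the middle of its front face at the deck's top, 50 mm ahead (+x) of the board's centre and 15 mm above the bench; same axes as the board. Fully home, the plate's front edge meets it, 35 mm behind the flap's front edge.
- flap (a joint): Hinge of the splash flap, rad: 0 = resting, level; grows as its front edge is lifted (up to 1.2). The flap is a dark metal sheet 82 (x) x 166 (y) x 4 mm and 0.12 kg, hinged at its rear (98 mm ahead of the board's centre), and falls back by its weight.
- flap_edge (a point): Middle of the flap's front edge, at its underside: at rest 15 mm ahead (+x) of the board's centre, 26 mm above the bench and 11 mm above the deck (6 mm more than the plate's thickness). The flap's top is 4 mm higher.
- pen: bystander: thin pen with a red end, 145 mm long, lying between the plate and the board; origin at its underside.
- marker: bystander: marker pen with a black cap, 129 mm long, lying near the front edge of the bench; origin at its underside.
- microtube: bystander: tiny amber tube, 41 mm long, lying near the front edge of the bench; origin at its underside.
- centrifuge_tube: bystander: 116 mm capped tube of 34 mm diameter, lying at the back; origin at its underside.
- tape: bystander: roll of tape, 82 mm across and 19 mm high, at the front right; origin at its underside.
- tweezers: bystander: steel tweezers, 115 mm long, lying near the front edge of the bench; origin at its underside.

How it is judged:
On the way, in this order (a step that is already met when the one before it is completed fails the run):
1. the drip plate is gripped and lifted clear of the bench (height (world z) of plate_grip above 0.037 m and contact force between the fingers and drip_plate above 1 N), for 0.1 s.
2. its front edge has entered under the flap, between the guides (x of plate_edge in the frame of stop above -0.027 m and z of plate_edge in the frame of stop between -0.003 and 0.008 m and y of plate_edge in the frame of stop between -0.02 and 0.02 m and value of joint flap below 0.06 rad), for 0.1 s.
At the end, for the whole second after the job is handed in: Plate flat on the deck (tilt under 2 degrees, edge within 3 mm of its height), skew under 0.06 rad, front edge within 6 mm of the stop under the flap; flap closed (under 0.02 rad); robot at rest, gripping the plate and pressing it onto the deck with 6 to 40 N (x of plate_edge in the frame of stop above -0.006 m and z of plate_edge in the frame of stop between -0.003 and 0.003 m and y of plate_edge in the frame of stop between -0.009 and 0.009 m and angle between the x axis of plate_edge and the x axis of stop, either way round below 0.06 rad and angle between plate_edge's own z axis and vertical below 0.035 rad and value of joint flap below 0.02 rad and contact force between drip_plate and deck between 6 and 40 N and contact force between the fingers and drip_plate above 2 N and linear speed of drip_plate below 0.02 m/s); the arm keeps its last pose, push and grip.
It fails at once if the flap is lifted (more than 0.06 rad, 5 mm at its front edge) (value of joint flap above 0.06 rad).
It fails at once if another thing on the bench is moved by more than 20 mm (distance of any of pen, marker, microtube, centrifuge_tube, tape, tweezers from where it was at the start of the episode above 0.02 m).
It also fails if it takes over 45 s, if anything falls off the work surface, if the arm or the gripper's body presses on something with over 40 N, if the wrist force passes 120 N, or if a joint passes its speed limit or range.

## Working session

There is one attempt and no reset: what is moved stays moved. The work goes in short steps, Python scripts to look and compute and a shell command to move; the robot and the scene stay as the last step left them, time stands still between calls to the robot, and variables do not carry over. Pictures are saved under pics/ and viewed, at most 10 in all, crops included, and the job is handed in when it is done.

```bash
mkdir -p pics; ls; python3 - <<'E'
from plant import *
import cv2,numpy as np
s=observe();print(s)
for n in("scene","top"):
    d=get_image(n);np.savez(n+'0.npz',**d);cv2.imwrite(f'pics/{n}0.png',d['image'][:,:,::-1])
    print(n,d['fx'],d['D'],d['R'],d['t'])
E
```

```text
pics
{'time': 0.0, 'joint_pos': array([-1.32813499e+00,  2.21247919e-01,  1.52763944e+00, -7.79203171e-06,
        1.39467604e+00, -1.26072080e-01]), 'qvel': array([ 0.00057618,  0.00052508,  0.00042495, -0.00098342, -0.00052635,
       -0.0001782 ]), 'joint_efforts': array([ 3.06628217e-04, -4.96893311e+01, -3.89392912e+01, -5.01585248e-05,
        1.11116795e-02, -1.28027014e-05]), 'tcp_pos': array([ 0.22513343, -0.58238737,  0.23017074]), 'orientation': array([-3.08641663e+00, -5.75570890e-01,  1.92264847e-04]), 'ft_force': array([-0.83782383,  0.32360321, -1.23337235]), 'torque': array([-0.00586271, -0.06173199,  0.05401487]), 'grip_force': 0.0, 'grip_width': 0.08533196664179185}
scene 415.3311784011026 [0.03351177 0.         0.         0.         0.        ] [[-0.56620154 -0.82426418  0.00209296]
 [-0.60145062  0.41140807 -0.68483615]
 [ 0.56362484 -0.38901409 -0.72869409]] [0.28015636 0.40056899 0.86196788]
top 396.3426616132178 [-0.00095396  0.          0.          0.          0.        ] [[ 0.07636976 -0.99706189 -0.00593628]
 [-0.96748869 -0.07266229 -0.24225156]
 [ 0.24110846  0.02424398 -0.97019531]] [-0.06948976  0.56433092  1.00215169]
```

View pics/top0.png

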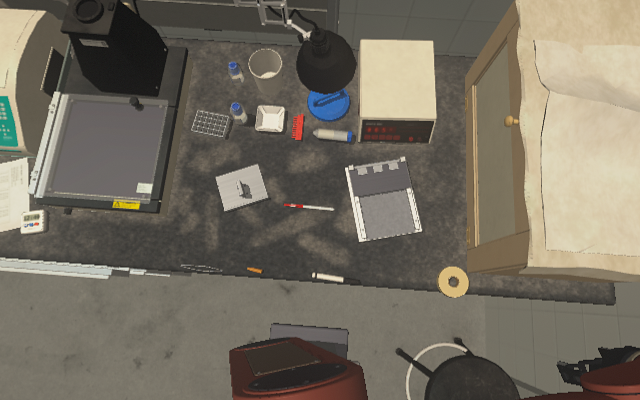

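View pics/scene0.png

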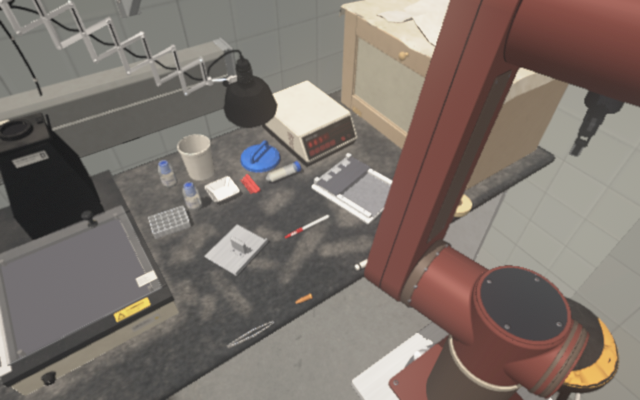

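The top view shows the plate with its rib near (242,187), the board at (384,200) with its flap on the far side (about row 180), and the pen between them at (308,207). The scene view agrees. I'll enlarge both.

```bash
python3 - <<'E'
import cv2,numpy as np
a=np.load('top0.npz')['image'][:,:,::-1];b=np.load('scene0.npz')['image'][:,:,::-1]
f=lambda i,s:cv2.resize(i,None,fx=s,fy=s,interpolation=cv2.INTER_CUBIC)
u=f(a[155:220,205:275],5.7)[:300,:399];v=f(a[145:250,335:435],3.99)[:, :399]
w=f(b[215:285,195:285],4.4)[:300,:396]
L=np.zeros((600,800,3),np.uint8)
L[:u.shape[0],:u.shape[1]]=u;L[:v.shape[0],400:400+v.shape[1]]=v;L[300:300+w.shape[0],:w.shape[1]]=w
cv2.imwrite('pics/crop.png',L)
E
```

```text
(no output)
```

View pics/crop.png

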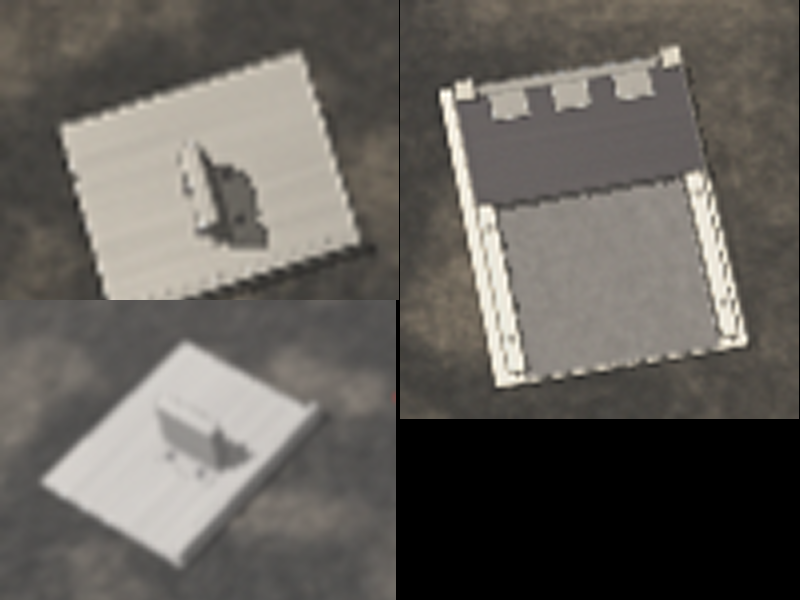

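The crop shows the plate's kerb on the robot side, so plate +x points away from the robot, turned a little to the left. The board is oriented the same way. Deck and flap separate clearly by colour. Next I measure both in the plane.

```bash
cat > h.py <<'E'
import cv2,numpy as np
def cast(d,uv,z):
    K=np.array([[d['fx'],0,d['cx']],[0,d['fy'],d['cy']],[0,0,1.]],float)
    p=cv2.undistortPoints(np.asarray(uv,float).reshape(-1,1,2),K,np.asarray(d['D'],float))[:,0]
    r=np.c_[p,np.ones(len(p))]@d['R'];c=-d['R'].T@d['t']
    return (c+r*((z-c[2])/r[:,2])[:,None])
def blob(mask,seed):
    n,l=cv2.connectedComponents(mask.astype(np.uint8),connectivity=4)
    m=(l==l[seed[1],seed[0]]).astype(np.uint8)
    m=cv2.morphologyEx(m,cv2.MORPH_OPEN,np.ones((3,3),np.uint8))
    c=max(cv2.findContours(m,cv2.RETR_EXTERNAL,cv2.CHAIN_APPROX_NONE)[0],key=cv2.contourArea)
    return m,c[:,0]
def rect(d,c,z):
    P=cast(d,c,z)[:,:2]; r=cv2.minAreaRect((P*1000).astype(np.float32)); return r, cv2.boxPoints(r)
E
python3 - <<'E'
from h import *
d=dict(np.load('top0.npz'))
im=d['image'].astype(int);hsv=cv2.cvtColor(d['image'],cv2.COLOR_RGB2HSV)
for n,p in dict(plate=(228,190),rib=(240,187),deck=(390,215),flap=(380,180),guide=(361,222),bench=(330,180)).items(): print(n,im[p[1],p[0]],hsv[p[1],p[0]])
g=im.sum(2)/3
def report(n,m,s,z):
    b,c=blob(m,s);r,bx=rect(d,c,z);print(n,b.sum(),r,bx.round(1).tolist())
report('plate',g>135,(228,190),.005)
report('deck',(g>120)&(g<165),(390,215),.015)
report('flap',(g>85)&(g<115)&(im[:,:,2]>=im[:,:,0]-8),(380,180),.030)
e=dict(np.load('scene0.npz'))
for dd,nm in((d,'top'),(e,'scene')): print(nm,'C',-dd['R'].T@dd['t'])
E
```

```text
plate [192 186 175] [ 19  23 192]
rib [187 180 168] [ 19  26 187]
deck [139 133 128] [ 14  20 139]
flap [103  97  96] [  4  17 103]
guide [236 232 219] [ 23  18 236]
bench [82 78 73] [17 28 82]
plate 1437 ((594.4630126953125, 206.6010284423828), (105.91525268554688, 128.86618041992188), 22.71930503845215) [[520.7000122070312, 245.60000610351562], [570.5, 126.69999694824219], [668.2000122070312, 167.60000610351562], [618.4000244140625, 286.5]]
deck 1998 ((542.7853393554688, -215.49014282226562), (121.91450500488281, 137.33616638183594), 14.004182815551758) [[467.0, -163.60000610351562], [500.29998779296875, -296.8999938964844], [618.5, -267.3999938964844], [585.2999877929688, -134.10000610351562]]
flap 1306 ((642.233642578125, -188.37094116210938), (78.67664337158203, 162.72621154785156), 14.015298843383789) [[584.4000244140625, -119.0], [623.7999877929688, -276.79998779296875], [700.0999755859375, -257.79998779296875], [660.7000122070312, -99.9000015258789]]
top C [ 0.30966346 -0.05257616  1.1085804 ]
scene C [-0.08627908  0.40144319  0.90184867]
```

```bash
python3 -m pendant '[[0.4,-0.39,0,0,0,-0.019,0],[0.5,-0.49,0,0,0,0,0],[0.5,-0.49,0,0,0,0,0],[0.5,-0.49,0,0,0,0,0],[0.5,-0.49,0,0,0,0,0],[0.5,-0.49,0,0,0,0,0],[0.5,-0.49,0,0,0,0,0],[0.5,-0.49,0,0,0,0,0],[0.5,-0.49,0,0,0,0,0],[0.5,-0.49,0,0,0,0,0]]' 60
cat > g.py <<'E'
import sys,numpy as np
from plant import observe
from scipy.spatial.transform import Rotation as R
s=observe();M=R.from_rotvec(s['orientation']).as_matrix()
x,y,z,yaw=map(float,sys.argv[1:5]);c=yaw+0
D=np.array([[np.cos(c),np.sin(c),0],[np.sin(c),-np.cos(c),0],[0,0,-1]]).T
D=np.column_stack([[np.cos(c),np.sin(c),0],[np.sin(c),-np.cos(c),0],[0,0,-1]])
print('t',s['time'],'pos',s['tcp_pos'].round(4),'f',s['ft_force'].round(2),'w',s['grip_width'],'gf',s['grip_force'])
print('shift units',(M.T@(np.array([x,y,z])-s['tcp_pos'])/.075).round(3),'turn',(R.from_matrix(M.T@D).as_rotvec()/1.5).round(4))
E
python3 g.py .5845 .2024 .1 .3965
```

```text
time: 1.35
tcp_pos: [0.4262, -0.1076, 0.2311]
orientation: [3.08, 0.62, 0.0]
ft_force: [0.1, -0.1, 0.2]
grip_width: 0.0857
grip_force: 0.0
t 1.35 pos [ 0.4262 -0.1076  0.2311] f [ 0.13 -0.05  0.23] w 0.08567925804701602 gf 0.0
shift units [ 3.545 -2.995  1.749] turn [ 0.     -0.0001  0.0004]
```

```bash
python3 -m pendant '[[0.44,-0.37,0.2,0,0,0,0],[0.44,-0.37,0.2,0,0,0,0],[0.44,-0.37,0.2,0,0,0,0],[0.44,-0.37,0.2,0,0,0,0],[0.44,-0.37,0.2,0,0,0,0],[0.44,-0.37,0.2,0,0,0,0],[0.44,-0.37,0.2,0,0,0,0],[0.22,-0.18,0.1,0,0,0,0],[0,0,0,0,0,0,0]]'
python3 g.py .5845 .2024 .011 .3965; python3 - <<'E'
from plant import *
from h import *
d=get_image('scene');e=get_image('top')
o=np.hstack([cv2.resize(d['image'][180:300,170:300],None,fx=3,fy=3),cv2.resize(e['image'][130:250,180:310],None,fx=3,fy=3)])
cv2.imwrite('pics/pre.png',o[:,:,::-1])
E
```

```text
time: 2.48
tcp_pos: [0.5731, 0.1791, 0.1173]
orientation: [-3.079, -0.623, 0.004]
ft_force: [-0.2, -1.2, 0.1]
grip_width: 0.0855
grip_force: 0.0
t 2.475 pos [0.5731 0.1791 0.1173] f [-0.17 -1.22  0.14] w 0.08545696803185479 gf 0.0
shift units [ 0.265 -0.226  1.417] turn [-0.0004  0.0017  0.0019]
```

View pics/pre.png

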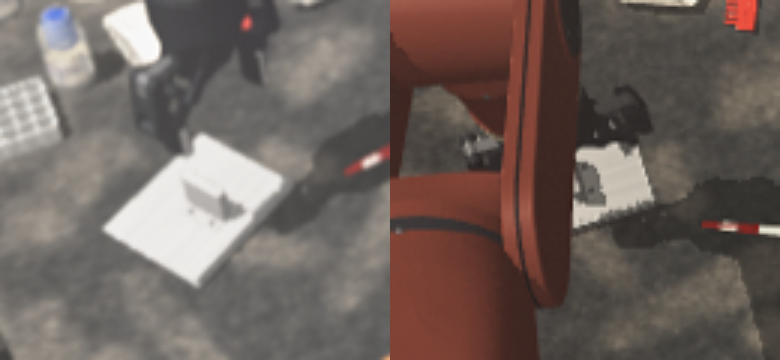

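The fingers sit above the plate, one on each side of the rib (rib near (207,198) in the left crop), and nothing else is close. I centre, descend and close.

```bash
python3 -m pendant '[[0.13,-0.11,0,0,0,0,0],[0.13,-0.12,0,0,0,0,0],[0,0,0.28,0,0,0.002,0],[0,0,0.28,0,0,0,0],[0,0,0.28,0,0,0,0],[0,0,0.28,0,0,0,0],[0,0,0.15,0,0,0,0],[0,0,0.14,0,0,0,0],[0,0,0,0,0,0,0]]'
python3 g.py .5845 .2024 .011 .3965
```

```text
time: 3.7
tcp_pos: [0.5847, 0.2014, 0.0123]
orientation: [3.081, 0.615, -0.002]
ft_force: [-0.5, -0.4, 0.1]
grip_width: 0.0853
grip_force: 0.0
t 3.7 pos [0.5847 0.2014 0.0123] f [-0.54 -0.42  0.14] w 0.08526510129552185 gf 0.0
shift units [ 0.003 -0.014  0.017] turn [-0.0002  0.0008 -0.0015]
```

```bash
python3 -m pendant '[[0,0,0,0,0,0,0.5],[0,0,0,0,0,0,1],[0,0,0,0,0,0,1],[0,0,0,0,0,0,1],[0,0,0,0,0,0,1],[0,0,0,0,0,0,1],[0,0,0,0,0,0,1],[0,0,0,0,0,0,1]]' 80
python3 g.py .5845 .2024 .09 .3965
```

```text
time: 4.7
tcp_pos: [0.5855, 0.2016, 0.0135]
orientation: [-3.081, -0.615, -0.001]
ft_force: [-0.8, 0.4, 4.8]
grip_width: 0.0089
grip_force: 79.6
t 4.7 pos [0.5855 0.2016 0.0135] f [-0.81  0.44  4.76] w 0.008877040495187088 gf 79.6406900882721
shift units [-0.007 -0.015 -1.02 ] turn [ 0.0001 -0.0005 -0.0015]
```

```bash
python3 -m pendant '[[0,0,-0.1,0,0,0,1],[0,0,-0.2,0,0,0,1],[0,0,-0.3,0,0,0,1],[0,0,-0.3,0,0,0,1],[0,0,-0.2,0,0,0,1],[0,0,0,0,0,0,1]]'
python3 g.py .5255 -.2182 .1 .2444
```

```text
time: 5.45
tcp_pos: [0.5862, 0.2017, 0.0973]
orientation: [-3.081, -0.615, -0.005]
ft_force: [-0.8, -0.5, -2.2]
grip_width: 0.0085
grip_force: 78.9
t 5.45 pos [0.5862 0.2017 0.0973] f [-0.79 -0.51 -2.25] w 0.00846223324658615 gf 78.8545310497284
shift units [-2.898  4.858 -0.042] turn [ 0.0002 -0.002   0.0999]
```

```bash
python3 -m pendant '[[-0.2,0.3,0,0,0,0,1],[-0.29,0.5,0,0,0,0,1],[-0.29,0.5,0,0,0,0,1],[-0.29,0.5,0,0,0,0,1],[-0.29,0.5,0,0,0,0,1],[-0.29,0.5,0,0,0,0,1],[-0.29,0.5,0,0,0,0,1],[-0.29,0.5,0,0,0,0,1],[-0.29,0.5,0,0,0,0,1],[-0.29,0.5,0,0,0,0,1]]'
python3 g.py .5255 -.2182 .1 .2444
```

```text
time: 6.7
tcp_pos: [0.5277, -0.2128, 0.0944]
orientation: [-3.08, -0.615, 0.002]
ft_force: [0.0, -0.3, -2.5]
grip_width: 0.0086
grip_force: 78.7
t 6.7 pos [ 0.5277 -0.2128  0.0944] f [ 0.   -0.32 -2.49] w 0.008633478267879038 gf 78.6962628364563
shift units [-0.055  0.055 -0.075] turn [-0.0009  0.0008  0.0999]
```

```bash
python3 -m pendant '[[-0.03,0.03,0,0,0,0.05,1],[-0.02,0.02,0,0,0,0.05,1],[0,0,0.2,0,0,0,1],[0,0,0.2,0,0,0,1],[0,0,0.1,0,0,0,1],[0,0,0,0,0,0,1]]'
python3 g.py .5255 -.2182 .04 .2444;python3 - <<'E'
from plant import *
from h import *
d=get_image('scene');e=get_image('top')
np.savez('s1.npz',**d);np.savez('t1.npz',**e)
o=np.hstack([cv2.resize(d['image'][130:260,280:410],None,fx=3,fy=3),cv2.resize(e['image'][130:260,320:450],None,fx=3,fy=3)])
cv2.imwrite('pics/b1.png',o[:,:,::-1])
E
```

```text
time: 7.45
tcp_pos: [0.5259, -0.216, 0.0566]
orientation: [-3.116, -0.384, 0.003]
ft_force: [-0.3, 0.2, -2.5]
grip_width: 0.009
grip_force: 78.9
t 7.45 pos [ 0.5259 -0.216   0.0566] f [-0.28  0.25 -2.51] w 0.00903168964907619 gf 78.8678240776062
shift units [-0.012  0.028  0.221] turn [-0.0012  0.0012  0.0004]
```

View pics/b1.png

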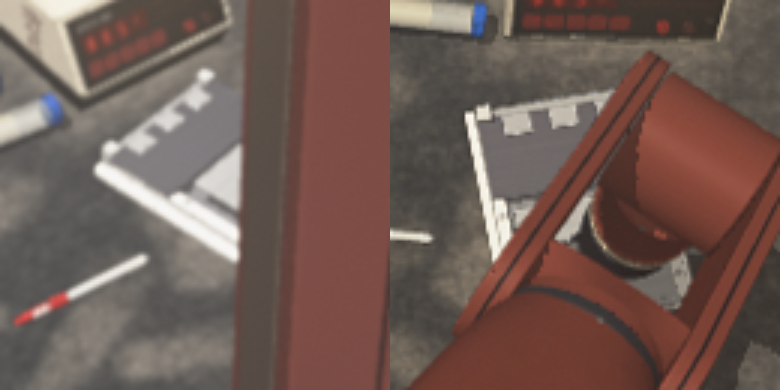

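The plate's front-left corner is visible at about (510,203) in the right crop, behind the flap; the arm hides the rest. I'll overlay the expected plate corner and guide lines to check the in-hand pose and the board estimate.

```bash
python3 - <<'E'
from h import *
ex=np.array([.9703,.2422]);ey=np.array([-.2422,.9703])
def W(b,z,o): return np.r_[o+b[0]*ex+b[1]*ey,z]
tcp=np.array([.5259,-.216]);po=tcp+.0095*ex;u=.0566-.0130
bo=ex*.5215+ey*-.339
pl=[W((.055,.065),u+.005,po),W((.055,.0),u+.005,po),W((-.055,.065),u+.017,po)]
bd=[W((-.103,.069),.0255,bo),W((.015,.069),.0255,bo),W((.015,.083),.03,bo),W((.015,-.083),.03,bo)]
out=[]
for f,(r,c) in (('s1',(160,325)),('t1',(170,340))):
    d=dict(np.load(f+'.npz'));K=np.array([[d['fx'],0,d['cx']],[0,d['fy'],d['cy']],[0,0,1.]],float)
    P=lambda X:(cv2.projectPoints(np.array(X),cv2.Rodrigues(d['R'])[0],d['t'],K,d['D'])[0][:,0])
    s=8;w=45;im=cv2.resize(d['image'][r:r+w,c:c+w],None,fx=s,fy=s,interpolation=cv2.INTER_CUBIC)
    q=lambda p:tuple(int(v) for v in ((p-[c,r]+.5)*s).round())
    a=[q(p) for p in P(pl)];b=[q(p) for p in P(bd)]
    cv2.line(im,a[0],a[1],(255,0,0),1);cv2.line(im,a[0],a[2],(255,0,0),1)
    cv2.line(im,b[0],b[1],(0,255,0),1);cv2.line(im,b[2],b[3],(0,0,255),1);out.append(im)
cv2.imwrite('pics/c1.png',np.hstack(out)[:,:,::-1])
E
```

```text
(no output)
```

View pics/c1.png

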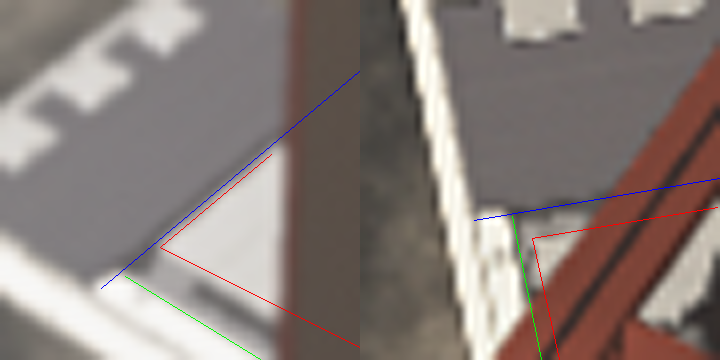

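The overlay agrees with the picture in x to a few mm. The plate sits roughly 3 mm left of centre, so I shift it right and lower gently, watching the force.

```bash
python3 -m pendant '[[-0.03,0.045,0,0,0,0,1],[0,0,0.1,0,0,0,1],[0,0,0.1,0,0,0,1],[0,0,0.05,0,0,0,1],[0,0,0,0,0,0,1]]'; python3 -m pendant '[[0,0,0.04,0,0,0,1],[0,0,0.03,0,0,0,1],[0,0,0,0,0,0,1]]'
```

```text
time: 8.18
tcp_pos: [0.5249, -0.2202, 0.0386]
orientation: [-3.117, -0.383, 0.002]
ft_force: [0.8, 0.4, -2.1]
grip_width: 0.0088
grip_force: 78.8
time: 8.55
tcp_pos: [0.5252, -0.2204, 0.0339]
orientation: [-3.118, -0.383, 0.0]
ft_force: [-0.1, -0.4, -2.4]
grip_width: 0.0087
grip_force: 78.8
```

```bash
python3 -m pendant '[[0,0,0.03,0,0,0,1],[0,0,0.02,0,0,0,1],[0,0,0,0,0,0,1]]'; python3 -m pendant '[[0,0,0.015,0,0,0,1],[0,0,0,0,0,0,1]]';python3 -m pendant '[[0,0,0.015,0,0,0,1],[0,0,0,0,0,0,1]]'
```

```text
time: 8.93
tcp_pos: [0.5252, -0.2204, 0.0301]
orientation: [-3.118, -0.383, 0.0]
ft_force: [-0.6, -0.6, -2.6]
grip_width: 0.0088
grip_force: 78.8
time: 9.18
tcp_pos: [0.5252, -0.2205, 0.0291]
orientation: [-3.118, -0.383, 0.0]
ft_force: [0.0, 0.4, -2.9]
grip_width: 0.0093
grip_force: 78.8
time: 9.43
tcp_pos: [0.5255, -0.2206, 0.0285]
orientation: [3.118, 0.383, 0.0]
ft_force: [-1.8, 0.5, 1.7]
grip_width: 0.0086
grip_force: 79.5
```

```bash
python3 -m pendant '[[0.08,0,-0.01,0,0,0,1],[0.08,0,0,0,0,0,1],[0.08,0,0,0,0,0,1],[0,0,0,0,0,0,1]]'; python3 -m pendant '[[0.08,0,0,0,0,0,1],[0.08,0,0,0,0,0,1],[0,0,0,0,0,0,1]]'; python3 g.py .5255 -.2206 .0285 .2444
```

```text
time: 9.93
tcp_pos: [0.5433, -0.2159, 0.0286]
orientation: [-3.118, -0.384, -0.0]
ft_force: [1.0, -0.1, -2.8]
grip_width: 0.0089
grip_force: 79.0
time: 10.3
tcp_pos: [0.5549, -0.2131, 0.0288]
orientation: [3.118, 0.383, 0.0]
ft_force: [0.5, -0.2, -3.2]
grip_width: 0.0087
grip_force: 78.8
t 10.3 pos [ 0.5549 -0.2131  0.0288] f [ 0.48 -0.17 -3.24] w 0.008734789885376805 gf 78.84816527366638
shift units [-0.405  0.002  0.004] turn [ 0.0001 -0.0002  0.0002]
```

```bash
python3 -m pendant '[[0.08,0,0,0,0,0,1],[0.08,0,0,0,0,0,1],[0.04,0,0,0,0,0,1],[0,0,0,0,0,0,1]]'; python3 -m pendant '[[0.03,0,0,0,0,0,1],[0,0,0,0,0,0,1]]'; python3 -m pendant '[[0.03,0,0,0,0,0,1],[0,0,0,0,0,0,1]]'; python3 g.py .5255 -.2206 .0285 .2444
```

```text
time: 10.8
tcp_pos: [0.5692, -0.2095, 0.0288]
orientation: [3.118, 0.383, 0.0]
ft_force: [-0.7, -0.0, -3.4]
grip_width: 0.0092
grip_force: 78.9
time: 11.05
tcp_pos: [0.5712, -0.2091, 0.0288]
orientation: [3.118, 0.383, -0.0]
ft_force: [0.3, -0.7, -3.1]
grip_width: 0.0088
grip_force: 78.9
time: 11.3
tcp_pos: [0.5735, -0.2085, 0.0288]
orientation: [3.118, 0.383, 0.0]
ft_force: [0.4, -0.7, -2.8]
grip_width: 0.0089
grip_force: 78.9
t 11.3 pos [ 0.5735 -0.2085  0.0288] f [ 0.44 -0.72 -2.75] w 0.008864271605784775 gf 78.8627028465271
shift units [-0.66   0.001  0.005] turn [ 0.0001 -0.0001 -0.    ]
```

```bash
for i in 1; do python3 -m pendant '[[0.02,0,0,0,0,0,1],[0,0,0,0,0,0,1]]'; python3 -m pendant '[[0.02,0,0,0,0,0,1],[0,0,0,0,0,0,1]]'; python3 -m pendant '[[0.02,0,0,0,0,0,1],[0,0,0,0,0,0,1]]'; done
```

```text
time: 11.55
tcp_pos: [0.5749, -0.2082, 0.0288]
orientation: [3.118, 0.383, 0.0]
ft_force: [-0.3, -0.6, -2.6]
grip_width: 0.009
grip_force: 78.9
time: 11.8
tcp_pos: [0.5762, -0.2078, 0.0288]
orientation: [-3.118, -0.383, 0.0]
ft_force: [-0.9, 0.1, -2.3]
grip_width: 0.0088
grip_force: 78.9
time: 12.05
tcp_pos: [0.5763, -0.2077, 0.0287]
orientation: [-3.118, -0.383, 0.005]
ft_force: [-6.4, -0.3, 1.8]
grip_width: 0.0088
grip_force: 79.5
```

The plate meets the stop where I expected it. I ease the forward push slightly and press down.

```bash
python3 -m pendant '[[-0.007,0,0.015,0,0,0,1],[0,0,0,0,0,0,1]]'; python3 -m pendant '[[0,0,0.01,0,0,0,1],[0,0,0,0,0,0,1]]'
```

```text
time: 12.3
tcp_pos: [0.5762, -0.2077, 0.0285]
orientation: [-3.118, -0.383, 0.004]
ft_force: [-7.3, 1.0, 6.5]
grip_width: 0.0087
grip_force: 80.3
time: 12.55
tcp_pos: [0.5762, -0.2078, 0.0285]
orientation: [-3.118, -0.383, 0.004]
ft_force: [-11.3, 1.7, 12.1]
grip_width: 0.009
grip_force: 81.3
```

```bash
python3 - <<'E'
from plant import *
from h import *
s=observe();print(s['ft_force'],s['torque'],s['qvel'].round(4))
d=get_image('scene');e=get_image('top')
o=np.hstack([cv2.resize(d['image'][140:220,300:390],None,fx=4,fy=4,interpolation=2),cv2.resize(e['image'][140:220,335:435],None,fx=4,fy=4,interpolation=2)])
cv2.imwrite('pics/d1.png',o[:,:,::-1])
E
```

```text
[-11.27190737   1.66152999  12.06177295] [ 0.30533054  1.52904727 -0.07935114] [ 0.0006 -0.001   0.0016 -0.0006 -0.0015 -0.0011]
```

View pics/d1.png

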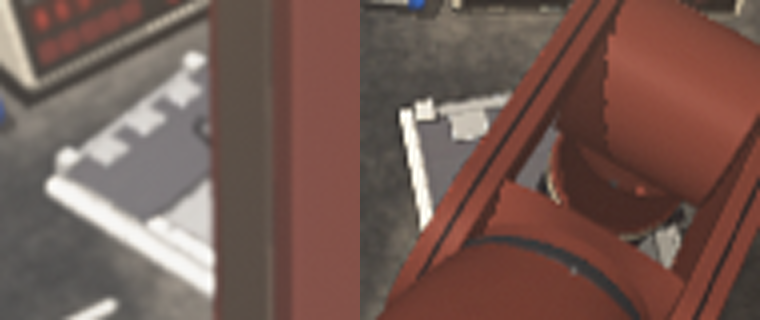

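The flap lies level, the plate's front is under it, and the guides are clear. The deck force is about 14.6 N (12.1 N measured plus the plate's weight) and the arm is at rest. One settling move, then I hand it in.

```bash
python3 -m pendant '[[0,0,0,0,0,0,1],[0,0,0,0,0,0,1],[0,0,0,0,0,0,1],[0,0,0,0,0,0,1]]'; python3 -c "
from plant import *
print(hand_in())"
```

```text
time: 13.15
tcp_pos: [0.5762, -0.2077, 0.0285]
orientation: [-3.118, -0.383, 0.004]
ft_force: [-11.1, 1.7, 11.6]
grip_width: 0.009
grip_force: 81.2
the job is handed in; nothing more can be done
None
```

I handed the job in at about 13 s with the plate under the flap and against the stop, the flap level in the last camera view, and the rib still gripped. By my estimate it presses on the deck with about 14 N, but the hand-in returned no verdict.

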